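# Line up the vice's swivel base with a drift and drop in its bolt

## Robot

A 6-joint arm with a two-finger parallel gripper is mounted at the origin on the work surface. World frame = base frame: x ahead of the robot, y to its left, z up, the work surface at z = 0. Lengths are in m, angles in rad, forces in N, time in s.
With the tool pointing down it reaches from about 0.275 to 0.75 m from the base axis. Payload 10.2 kg.
Tool frame: the origin (TCP) lies at the very end of the fingers, on their centre line; the grasp point (between the pads) lies env.hold_point_z behind it (env.hold_point_z is the distance from the TCP to the grasp point, in m); z points along the fingers, y is the line along which they close (so a half turn about z gives the same grasp; the last joint's range is limited). The gripper opens to 88 mm and grips with 3 to 60 N. Pads are 18 mm wide; open, the fingers measure 123 mm over their backs; the gripper's body (75 mm by 187 mm) begins 45 mm behind the grasp point.
Start: joints at [1.064, 0.313, 1.498, -0, 1.331, -0.223], TCP at [0.147, 0.504, 0.239] pointing down, gripper open.
Joint ranges: [-2.94, 2.94], [-0.97, 2.17], [0.19, 2.56], [-1.23, 4.37], [0.02, 3.11], [-2.88, 2.88]. Speed limits (rad/s): [2.39, 2.39, 3.01, 3.14, 3.14, 3.14].

## Interface

Orientations are given as a unit quaternion [w, x, y, z].
In Python, from bench import env gives the robot as it stands.
- The arm moves only by the tool jog_arm, never from a script. Its argument "series" is a list of rows, each a list of 7 numbers: the shift along the tool's x, y, z as a fraction of full scale, then the turn, a rotation vector about the tool's x, y, z as a fraction of full scale, then the closure, from 0 (fully open) to 1 (shut). In form: [[dx, dy, dz, wx, wy, wz, claw], ...]. A call has 1 to 5 rows; each row is the pose to reach, as a shift and turn from the pose commanded when the call began, along the tool's axes at that moment; what a row does not reach only later rows make up. Full scale, the value 1, is 750 mm for a shift and 45 degrees for a turn. A row lasts 1/12 s, in which the tool goes at most 41.7 mm and 7.16 degrees, less where a joint would pass 70% of its speed; a pose out of reach is approached as far as the arm can. A call with a number of a shift or a turn outside -1 to 1 is refused whole. A call with a gripper value outside its range is refused whole. The fingers move at their own pace and stop on an object; the grip force is fixed at half the most. Time passes only in rows, so rows that repeat a pose let the fingers close. It gives the time, the measured TCP pose, the force, the opening and the grip force at its end, in the units of the state.
- env.get_obs(): the state, without advancing time (a new reading comes with each control period).
- env.capture(name): name is "scene" or "top"; returns the picture (480x640x3 uint8, blue, green, red); there is no depth.
- env.calibration(name): a dict with "fov_y" (degrees; the focal length in pixels is half the picture's height over the tangent of half this angle, whatever the lens; pixels are square), "cx", "cy" (the principal point, pixels), "R" (3x3) and "t" (3): a world point X has camera coordinates R X + t. Camera axes: x right, y down, z forward; pixel columns grow to the right and rows downward; lengths in m; the calibration is good to about 2 mm. A picture is of the moment at which its call begins. calibration takes no time and is no camera call.
- env.close_job(): hands the job in; it is judged then, once.
The state is a dict: "t": time; "joints": joint angles; "joint_vel": joint speeds; "tau": joint torques, N m; "ee_pos": TCP position; "ee_rot": TCP orientation; "wrist_force": force on the tool from outside, world axes, zero at the start; "torque": the same for the moment, N m; "gripper_width": finger opening in m; "grip_force": force on a finger pad.
Only numpy, scipy, OpenCV 4.12 (cv2) and the standard library are available. Lean on these libraries where they do the work, as an engineer would, in place of code of your own. Each camera call takes 0.05 s, during which the arm holds its last target. There are 200 camera calls.

## Task

The round steel swivel base of the side vice lies out of line on the key-cutting machine: its hole only partly overlaps the bolt hole in the green bed under it. Take the tapered drift from its wooden block, feel its tip down through both holes and work it in until its shoulder sits on the base, which draws the base into line; put the drift back upright in its block, then drop the thick dark bolt through both holes until its head sits flat on the base, and let go. Go by feel and never force the drift or the bolt against the machine (keep their contact force below 40 N), keep the hand itself off the machine and its base, and leave the other things on the counter where they are.

Things in the scene. Friction and masses are not known exactly. Their poses are not given: they have to be found in the camera images.
- machine: Green key-cutting machine, fixed: hollow cast bed 240 x 400 x 60 mm; blue motor, cutter head and key vices (up to 200 mm high) on the +y half of its own frame, over 100 mm from bed_hole. Origin: centre of the bed's underside; own x across the bed, y along it, z up. Bed top flange 12 mm thick, open below to the counter. The swivel base lying on it counts as part of it.
- seat_point (a point): Fixed point straight above bed_hole, 70 mm above the counter, level with the top of the swivel base: a flat round steel plate 88 mm diameter, 10 mm thick, square-edged 16 mm hole in its middle. The base's place is not reported: its hole starts 7.5 to 9.5 mm from bed_hole in any direction. About 6 N sideways slides it level any way; it does not lift or spring back.
- bed_hole (a point): Centre of the round 16 mm through hole in the bed's flange, at the bed's top face, 60 mm above the counter (x 30, y -145 mm in the machine's frame). z up. Partly covered by the swivel base.
- drift_grip (a point): Centre of the handle of the drift, 22.5 mm above its shoulder, 82.5 mm above its tip; the drift's own z runs from tip to handle. Steel drift, about 180 g: flat tip 5 mm diameter, straight taper to 15 mm over the first 37 mm, 15 mm barrel to 60 mm, then a round dark handle 22 mm diameter and 45 mm long with a red band, whose underside is the shoulder. Stands upright in its block, shoulder on the block's top.
- drift_tip (a point): The drift's tip, at the centre of its flat end.
- drift_shoulder (a point): On the drift's axis at its shoulder, 60 mm above the tip.
- block_hole (a point): Mouth of the drift's 18 mm through hole, at the centre of the top of its reddish-brown wooden block (70 x 70 x 65 mm high, fixed); z up.
- bolt_head (a point): Centre of the head of the thick bolt: dark cylindrical cap head 21 mm diameter, 14 mm high, on a shank 14 mm diameter and 35 mm long with a 2 mm chamfer at the foot; about 80 g. Own z from foot to head. It stands upright, head up, in a pale wooden block (60 x 120 x 55 mm high, fixed), the head resting on the block's top, 60 mm from the thin bolt in the same block.
- bolt_seat (a point): On the bolt's axis at the underside of its head, 7 mm below bolt_head.
- drift: The drift as a whole; origin at its tip, z towards the handle.
- bolt: The thick bolt as a whole; origin at its foot, z towards the head.
- thin_bolt: Bystander: brass-headed thin bolt (shank 8 x 30 mm, head 13 mm diameter, 8 mm high) in the same block as the thick bolt; origin at its foot.
- vice_body: Bystander: the side vice's small steel upper part, 70 x 60 x 43 mm, with a brass wing screw.
- padlock: Bystander: brass padlock lying flat, 100 x 60 x 26 mm; origin under its body.
- car_key: Bystander: silver car key, 75 mm long, lying flat.
- key_ring_holder: Bystander: green bakelite key ring holder, a 60 mm foot with a stem, 48 mm high.
- cabinet_knob: Bystander: chrome cabinet knob, 34 mm diameter, 33 mm high.
- hammer: Bystander: hammer, 260 mm long, lying flat.
- oil_tin: Bystander: yellow oil tin, 60 mm diameter, 120 mm high.

How it is judged:
On the way, in this order (a step that is already met when the one before it is completed fails the run):
1. the drift is through both holes with its shoulder on the swivel base (within 1.5 mm) (z of drift_shoulder in the frame of bed_hole below 0.0115 m and horizontal distance between drift_shoulder and bed_hole below 0.003 m and angle between drift's own z axis and vertical below 0.1 rad), for 0.1 s.
2. the drift stands in its block again, shoulder down (horizontal distance between drift_shoulder and block_hole below 0.004 m and z of drift_shoulder in the frame of block_hole below 0.004 m and angle between drift's own z axis and vertical below 0.12 rad), for 0.2 s.
At the end, for the whole second after the job is handed in: The thick bolt stands in both holes, its head flat on the swivel base (within 1.5 mm, within 3 mm of the bed hole's axis, tilt under 0.06 rad); the drift stands in its block, shoulder within 4 mm of the block's top; both at rest (all of step 2 and z of bolt_seat in the frame of bed_hole between 0.008 and 0.0115 m and horizontal distance between bolt_seat and bed_hole below 0.003 m and angle between bolt's own z axis and vertical below 0.06 rad and linear speed of each of bolt, drift below 0.01 m/s); the robot touches nothing.
It fails at once if the drift is pushed against the machine or its swivel base with more than 40 N (contact force between drift and machine above 40 N).
It fails at once if the bolt is pushed against the machine or its swivel base with more than 40 N (contact force between bolt and machine above 40 N).
It fails at once if the hand or arm itself pushes on the machine or its swivel base (over 5 N) (contact force between the arm and machine above 5 N).
It fails at once if another thing on the counter is shifted by more than 15 mm (distance of any of thin_bolt, vice_body, padlock, car_key, key_ring_holder, cabinet_knob, hammer, oil_tin from where it was at the start of the episode above 0.015 m).
It also fails if it takes over 72 s, if anything falls off the work surface, if the arm or the gripper's body presses on something with over 40 N, if the wrist force passes 120 N, or if a joint passes its speed limit or range.

## Working session

There is one attempt and no reset: what is moved stays moved. The work goes in short steps, Python scripts to look and compute and a tool call to move; the robot and the scene stay as the last step left them, time stands still between calls to the robot, and variables do not carry over. Pictures are saved under pics/ and viewed, at most 10 in all, crops included, and the job is handed in when it is done.

Besides the shell and the picture viewer there is one more tool, called by a JSON object that holds its "name" and its "arguments". jog_arm: Moves the arm, as the interface text tells. Shift numbers are shares of 750 mm and turn numbers shares of 45 degrees, none past 1 either way. Its arguments: {"type":"object","properties":{"series":{"type":"array"}},"required":["series"]}

```bash
mkdir -p pics; python3 - <<'E'
from bench import env
import cv2
for n in("scene","top"):
    cv2.imwrite(f"pics/{n}0.png",env.capture(n)); c=env.calibration(n); print(n,c)
print(env.get_obs(),env.hold_point_z)
E
```

```text
scene {'fov_y': 46.20682681367128, 'cx': 329.8148960278678, 'cy': 243.59495078107034, 'R': array([[ 0.37719122,  0.92612837,  0.00360879],
       [ 0.72019647, -0.29086549, -0.62985261],
       [-0.5822747 ,  0.24017391, -0.7767063 ]]), 't': array([-0.19883443, -0.348069  ,  2.17602501])}
top {'fov_y': 43.295417335098264, 'cx': 316.749234591435, 'cy': 235.53989591315016, 'R': array([[-0.01738026, -0.99984368,  0.00324683],
       [-0.97820803,  0.01633202, -0.20698386],
       [ 0.20689848, -0.00677351, -0.97833897]]), 't': array([-0.02271329,  0.58533487,  1.49454363])}
{'t': 0.1, 'joints': array([ 1.06358511e+00,  3.13418233e-01,  1.49833521e+00, -4.00234667e-05,
        1.33101888e+00, -2.23394121e-01]), 'joint_vel': array([-0.00098949, -0.00217324, -0.00192009,  0.00141304,  0.00069233,
       -0.00127244]), 'tau': array([ 3.93692055e-03, -4.02805853e+01, -2.52645546e+01,  6.96431519e-02,
        3.42209218e-02, -7.96187692e-05]), 'ee_pos': array([0.14692138, 0.50379623, 0.23821568]), 'ee_rot': array([-1.92554185e-04,  1.41427992e-01,  9.89948370e-01, -5.57858849e-04]), 'wrist_force': array([-0.62443297, -0.10275581,  0.22691512]), 'torque': array([-0.00634792,  0.02771195,  0.0126247 ]), 'grip_force': 0.0, 'gripper_width': 0.08843333149488591} 0.0187
```

View pics/scene0.png

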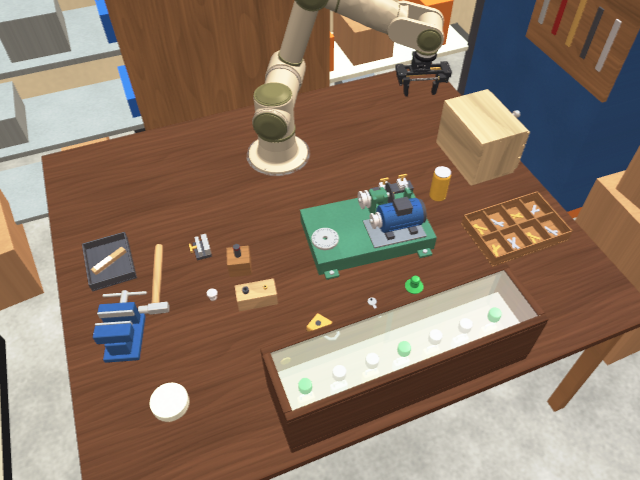

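View pics/top0.png

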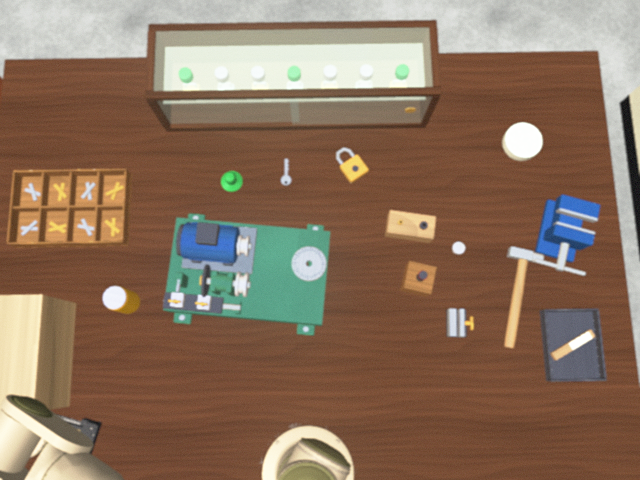

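The scene picture shows the machine (~365,230), the drift (237,252) and the thick bolt (245,290). The top picture shows them at (248,270), (420,277) and (424,226), with the swivel base near (309,264). I'll enlarge the top picture next.

```bash
python3 - <<'E'
import cv2,numpy as np
a=cv2.imread("pics/top0.png"); s=cv2.imread("pics/scene0.png")
A=cv2.resize(a[200:340,270:450],None,fx=4.4,fy=4.2,interpolation=cv2.INTER_CUBIC)
cv2.imwrite("pics/c1.png",cv2.resize(a[205:340,270:450],None,fx=4.4,fy=4.4,interpolation=cv2.INTER_CUBIC))
cv2.imwrite("pics/c2.png",cv2.resize(s[215:315,215:355],None,fx=5.6,fy=5.6,interpolation=cv2.INTER_CUBIC))
E
```

```text
(no output)
```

View pics/c1.png

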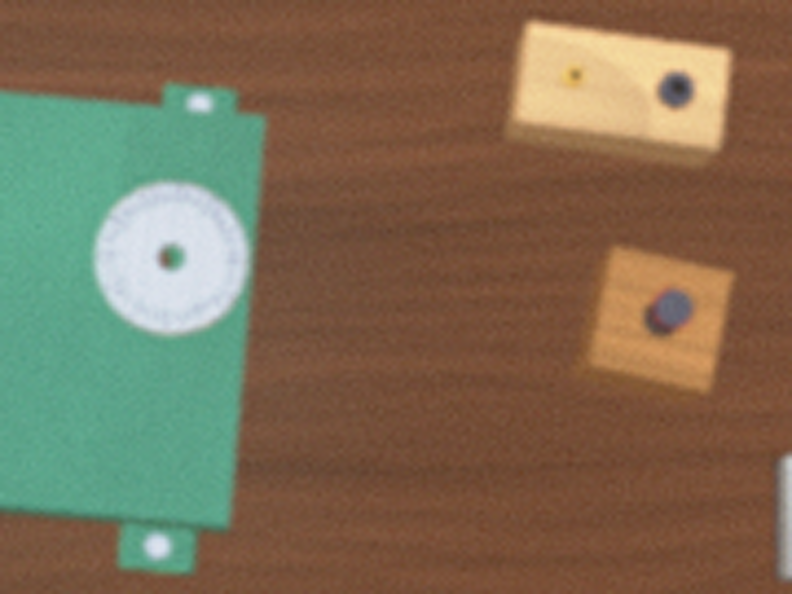

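View pics/c2.png

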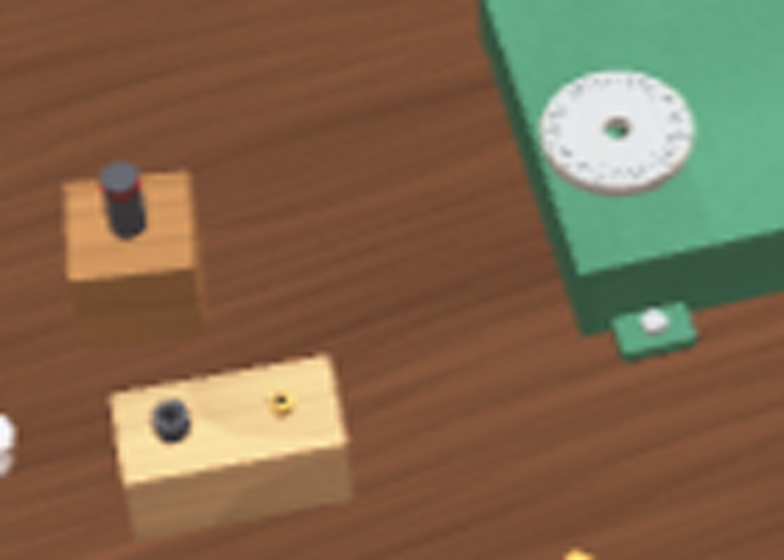

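Top crop: base disc centred at (172,258). Its hole shows green at right (178,258) and is dark at left (162,258), so the bed hole lies toward +y. Drift handle top is at (675,306), bolt head at (676,89), and the bed's right corners at (265,117) and (231,527). Scene crop: drift top (120,174), bolt head (171,412), bed corner (580,273), base hole (617,128).

```bash
cat > h.py <<'E'
import numpy as np
from bench import env
def ray(n,u,v):
    c=env.calibration(n); f=240/np.tan(np.radians(c["fov_y"]/2))
    d=c["R"].T@np.array([(u-c["cx"])/f,(v-c["cy"])/f,1]); return -c["R"].T@c["t"],d
def at(n,u,v,z):
    o,d=ray(n,u,v); return (o+d*(z-o[2])/d[2])[:2]
def proj(n,X):
    c=env.calibration(n); f=240/np.tan(np.radians(c["fov_y"]/2)); p=c["R"]@np.array(X)+c["t"]
    return np.array([f*p[0]/p[2]+c["cx"],f*p[1]/p[2]+c["cy"]])
T=lambda u,v,z: at("top",270+(u+.5)/4.4-.5,205+(v+.5)/4.4-.5,z)
S=lambda u,v,z: at("scene",215+(u+.5)/5.6-.5,215+(v+.5)/5.6-.5,z)
E
cat > m.py <<'E'
from h import *
import cv2
np.set_printoptions(precision=4,suppress=True)
print("drift top",T(675,306,.11),S(120,174,.11))
print("block c top",np.mean([T(*p,.065) for p in[(611,247),(735,271),(710,392),(588,366)]],0))
print("block c scene",np.mean([S(*p,.065) for p in[(63,183),(190,171),(196,266),(67,279)]],0))
print("bolt",T(676,88,.069),S(171,410,.069),"thin",T(574,74,.063),S(281,400,.063))
print("disc",T(172,258,.07),S(618,128,.07))
a,b=T(265,117,.06),T(231,527,.06); print("cornersT",a,b,np.linalg.norm(a-b),"S",S(580,273,.06))
img=cv2.imread("pics/top0.png").astype(int); B,G,R=img[...,0],img[...,1],img[...,2]
m=((G-R>40)&(G-B>10)).astype(np.uint8)
# edges of bed, subpixel by columns / rows
g=cv2.GaussianBlur((G-R).astype(np.float32),(0,0),.8)
def cross(v):  # first crossing of half level from outside
    h=35; i=np.argmax(v>h); return i-1+(h-v[i-1])/(v[i]-v[i-1])
top=[(c,200+cross(g[200:260,c])) for c in list(range(212,300))]
bot=[(c,345-cross(g[345:280:-1,c])) for c in list(range(200,292))]
rig=[(350-cross(g[r,350:300:-1]),r) for r in range(240,310)]
def fit(pts):
    W=np.array([at("top",*p,.06) for p in pts]); 
    for _ in range(5):
        c=W.mean(0); d=np.linalg.svd(W-c)[2][0]; n=np.array([-d[1],d[0]]); r=(W-c)@n; k=abs(r)<max(2*r.std(),.0005); W=W[k]
    return c,d,n,r.std(),len(W)
F={k:fit(v) for k,v in dict(top=top,bot=bot,rig=rig).items()}
for k,f in F.items(): print(k,f[0],np.degrees(np.arctan2(f[1][1],f[1][0]))%180,f[3],f[4])
E
python3 m.py
```

```text
drift top [ 0.4732 -0.2919] [ 0.4706 -0.2918]
block c top [ 0.4723 -0.2917]
block c scene [ 0.4705 -0.2923]
bolt [ 0.6074 -0.3069] [ 0.6045 -0.3076] thin [ 0.6182 -0.2486] [ 0.6163 -0.2498]
disc [ 0.5116 -0.011 ] [ 0.5123 -0.0113]
cornersT [ 0.596  -0.0667] [ 0.3581 -0.0421] 0.2391163980929182 S [ 0.5947 -0.0673]
top [0.6167 0.1251] 83.74990330652419 0.00018925630463554499 88
bot [0.3779 0.1493] 83.7176428936157 0.00012719556184828364 92
rig [ 0.4774 -0.0526] 173.82689316321134 0.0001831902370200223 55
```

```bash
cat >> h.py <<'E'
from scipy.spatial.transform import Rotation as Ro
def go(x,y,z,yaw=-6.25):
    "print the jog numbers to TCP x,y,z pointing down, tool y at yaw deg"
    o=env.get_obs(); q=o["ee_rot"]; R=Ro.from_quat([q[1],q[2],q[3],q[0]])
    a=np.radians(yaw); ty=np.array([np.cos(a),np.sin(a),0]); tz=np.array([0,0,-1.]); tx=np.cross(ty,tz)
    D=Ro.from_matrix(np.c_[tx,ty,tz])
    d=R.inv().apply(np.array([x,y,z])-o["ee_pos"])/.75; w=(R.inv()*D).as_rotvec()/np.radians(45)
    print("jog",np.round(d,4),np.round(w,4),"pos",np.round(o["ee_pos"],4),"F",np.round(o["wrist_force"],2),"w",round(o["gripper_width"],4),"t",o["t"])
E
python3 -c "
from h import *
go(.472,-.292,.26)"
```

```text
jog [-0.7132 -0.8973 -0.0282] [-1.4000e-03  8.0000e-04  1.7775e+00] pos [0.1469 0.5038 0.2382] F [-0.62 -0.1   0.23] w 0.0884 t 0.1
```

{"name": "jog_arm", "arguments": {"series": [[-0.03, -0.04, -0.08, 0, 0, 0.2, 0], [-0.7, -0.9, -0.1, 0, 0, 0.9, 0], [-0.7, -0.9, -0.1, 0, 0, 0.9, 0], [-0.7, -0.9, -0.1, 0, 0, 0.9, 0], [-0.7, -0.9, -0.1, 0, 0, 0.9, 0]]}}

```text
t: 0.52
ee_pos: [0.2161, 0.3268, 0.2818]
ee_rot: [-0.0, 0.441, 0.897, -0.0]
wrist_force: [1.6, -0.1, 0.4]
gripper_width: 0.0883
grip_force: 0.0
```

```bash
python3 -c "
from h import *
go(.472,-.292,.30)"
```

```text
jog [-0.8618 -0.2336 -0.0241] [-3.000e-04  3.000e-04  9.752e-01] pos [0.2161 0.3268 0.2818] F [ 1.6  -0.15  0.41] w 0.0883 t 0.5167
```

{"name": "jog_arm", "arguments": {"series": [[-0.86, -0.23, -0.03, 0, 0, 0.97, 0], [-0.86, -0.23, -0.03, 0, 0, 0.97, 0], [-0.86, -0.23, -0.03, 0, 0, 0.97, 0], [-0.86, -0.23, -0.03, 0, 0, 0.97, 0], [-0.86, -0.23, -0.03, 0, 0, 0.97, 0]]}}

```text
t: 0.93
ee_pos: [0.2973, 0.135, 0.2891]
ee_rot: [0.0, 0.696, 0.718, 0.0]
wrist_force: [1.6, 0.9, -0.7]
gripper_width: 0.0878
grip_force: 0.0
```

```bash
python3 -c "
from h import *
go(.472,-.292,.25)"
```

```text
jog [-0.5764  0.215   0.0522] [ 6.000e-04 -1.000e-04  1.787e-01] pos [0.2973 0.135  0.2891] F [ 1.58  0.94 -0.68] w 0.0878 t 0.9333
```

{"name": "jog_arm", "arguments": {"series": [[-0.576, 0.215, 0, 0, 0, 0.179, 0], [-0.576, 0.215, 0, 0, 0, 0.179, 0], [-0.576, 0.215, 0, 0, 0, 0.179, 0], [-0.576, 0.215, 0, 0, 0, 0.179, 0], [-0.576, 0.215, 0, 0, 0, 0.179, 0]]}}

```text
t: 1.35
ee_pos: [0.3775, -0.0577, 0.2889]
ee_rot: [0.0, 0.743, 0.669, 0.0]
wrist_force: [0.8, 0.7, -0.5]
gripper_width: 0.0881
grip_force: 0.0
```

```bash
python3 -c "
from h import *
go(.472,-.292,.20)"
```

```text
jog [-0.2975  0.1578  0.1186] [ 0.0002 -0.0001  0.0059] pos [ 0.3775 -0.0577  0.2889] F [ 0.83  0.72 -0.53] w 0.0881 t 1.35
```

{"name": "jog_arm", "arguments": {"series": [[-0.297, 0.158, 0.118, 0, 0, 0.006, 0], [-0.297, 0.158, 0.118, 0, 0, 0.006, 0], [-0.297, 0.158, 0.118, 0, 0, 0.006, 0], [-0.297, 0.158, 0.118, 0, 0, 0.006, 0], [-0.297, 0.158, 0.118, 0, 0, 0.006, 0]]}}

```text
t: 1.77
ee_pos: [0.4515, -0.2396, 0.2189]
ee_rot: [-0.0, 0.744, 0.668, -0.0]
wrist_force: [0.0, 1.1, 0.9]
gripper_width: 0.0884
grip_force: 0.0
```

```bash
python3 -c "
from h import *
go(.4722,-.292,.13);go(.4722,-.292,.076)"
```

```text
jog [-0.0665  0.0351  0.1186] [-0.0005 -0.0005  0.0004] pos [ 0.4515 -0.2396  0.2189] F [0.01 1.13 0.91] w 0.0884 t 1.7667
jog [-0.0666  0.0351  0.1906] [-0.0005 -0.0005  0.0004] pos [ 0.4515 -0.2396  0.2189] F [0.01 1.13 0.91] w 0.0884 t 1.7667
```

{"name": "jog_arm", "arguments": {"series": [[-0.0666, 0.0351, 0.1, 0, 0, 0, 0], [-0.0666, 0.0351, 0.1, 0, 0, 0, 0], [-0.0666, 0.0351, 0.12, 0, 0, 0, 0], [-0.0666, 0.0351, 0.16, 0, 0, 0, 0], [-0.0666, 0.0351, 0.19, 0, 0, 0, 0]]}}

```text
t: 2.18
ee_pos: [0.4714, -0.2901, 0.0748]
ee_rot: [-0.001, 0.745, 0.668, -0.0]
wrist_force: [0.2, 0.7, 0.1]
gripper_width: 0.0878
grip_force: 0.0
```

```bash
python3 - <<'E'
from h import *
import cv2
go(.4722,-.292,.076)
s=env.capture("scene");t=env.capture("top")
a=cv2.resize(s[190:310,170:310],None,fx=2.8,fy=2.8,interpolation=2);b=cv2.resize(t[210:330,360:500],None,fx=2.8,fy=2.8,interpolation=2)
cv2.imwrite("pics/g1.png",np.hstack([a,b]))
E
```

```text
jog [-0.0024  0.0014 -0.0017] [-0.0028 -0.0021 -0.    ] pos [ 0.4714 -0.2901  0.0748] F [0.25 0.73 0.07] w 0.0878 t 2.1833
```

View pics/g1.png

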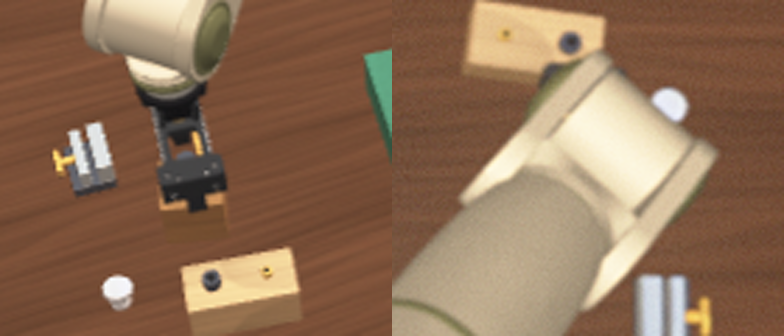

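The picture shows the gripper straddling the drift block, finger (205,190). The drift is hidden between the fingers, and the bolt block is clear. Closing now.

{"name": "jog_arm", "arguments": {"series": [[-0.0024, 0.0014, -0.0017, 0, 0, 0, 0], [-0.0024, 0.0014, -0.0017, 0, 0, 0, 0.6], [-0.0024, 0.0014, -0.0017, 0, 0, 0, 0.9], [-0.0024, 0.0014, -0.0017, 0, 0, 0, 1], [-0.0024, 0.0014, -0.0017, 0, 0, 0, 1]]}}

```text
t: 2.7
ee_pos: [0.4732, -0.2923, 0.0798]
ee_rot: [0.001, 0.744, 0.668, 0.0]
wrist_force: [-0.0, 0.5, 0.6]
gripper_width: 0.0634
grip_force: 0.0
```

{"name": "jog_arm", "arguments": {"series": [[0, 0, 0, 0, 0, 0, 1], [0, 0, 0, 0, 0, 0, 1], [0, 0, 0, 0, 0, 0, 1]]}}

```text
t: 2.95
ee_pos: [0.4729, -0.2921, 0.079]
ee_rot: [0.0, 0.744, 0.668, -0.0]
wrist_force: [0.1, -0.3, 0.2]
gripper_width: 0.0437
grip_force: 0.0
```

```bash
python3 -c "
from h import *
go(.4722,-.292,.16)"
```

```text
jog [ 0.    -0.001 -0.108] [0.0002 0.0002 0.001 ] pos [ 0.4729 -0.2921  0.079 ] F [ 0.12 -0.29  0.2 ] w 0.0437 t 2.95
```

{"name": "jog_arm", "arguments": {"series": [[0, -0.001, 0.004, 0, 0, 0, 0.6], [0, -0.001, 0.004, 0, 0, 0, 1], [0, -0.001, 0.004, 0, 0, 0, 1], [0, -0.001, 0.004, 0, 0, 0, 1], [0, -0.001, 0.004, 0, 0, 0, 1]]}}

```text
t: 3.37
ee_pos: [0.4721, -0.2919, 0.0757]
ee_rot: [-0.0, 0.744, 0.668, -0.0]
wrist_force: [-0.6, 0.1, -0.9]
gripper_width: 0.0208
grip_force: 30.0
```

{"name": "jog_arm", "arguments": {"series": [[0, 0, 0, 0, 0, 0, 1], [0, 0, 0, 0, 0, 0, 1], [0, 0, 0, 0, 0, 0, 1], [0, 0, 0, 0, 0, 0, 1], [0, 0, 0, 0, 0, 0, 1]]}}

```text
t: 3.78
ee_pos: [0.4722, -0.292, 0.0758]
ee_rot: [-0.0, 0.744, 0.668, -0.0]
wrist_force: [-0.3, -0.3, -1.5]
gripper_width: 0.0212
grip_force: 30.0
```

```bash
python3 -c "
from h import *
go(.4722,-.292,.16);print(env.get_obs()['grip_force'])"
```

```text
jog [-0.000e+00  1.000e-04 -1.123e-01] [-0.0002 -0.0001  0.001 ] pos [ 0.4722 -0.292   0.0758] F [-0.26 -0.34 -1.5 ] w 0.0212 t 3.7833
29.98873371630907
```

{"name": "jog_arm", "arguments": {"series": [[0, 0, -0.04, 0, 0, 0, 1], [0, 0, -0.08, 0, 0, 0, 1], [0, 0, -0.12, 0, 0, 0, 1], [0, 0, -0.12, 0, 0, 0, 1], [0, 0, -0.12, 0, 0, 0, 1]]}}

```text
t: 4.2
ee_pos: [0.4725, -0.2923, 0.1668]
ee_rot: [0.001, 0.744, 0.668, 0.0]
wrist_force: [0.1, -0.4, -3.0]
gripper_width: 0.021
grip_force: 29.9
```

```bash
python3 -c "
from h import *
go(.512,-.006,.165)"
```

```text
jog [0.3851 0.0111 0.0018] [0.0026 0.0021 0.0011] pos [ 0.4725 -0.2923  0.1668] F [ 0.06 -0.41 -3.04] w 0.021 t 4.2
```

{"name": "jog_arm", "arguments": {"series": [[0.045, 0.001, 0, 0, 0, 0, 1], [0.09, 0.0025, 0, 0, 0, 0, 1], [0.135, 0.004, 0, 0, 0, 0, 1], [0.18, 0.005, 0, 0, 0, 0, 1], [0.22, 0.006, 0, 0, 0, 0, 1]]}}

```text
t: 4.62
ee_pos: [0.4937, -0.1262, 0.1641]
ee_rot: [-0.002, 0.744, 0.668, -0.001]
wrist_force: [1.3, -0.2, -2.3]
gripper_width: 0.0211
grip_force: 29.9
```

{"name": "jog_arm", "arguments": {"series": [[0.04, 0.001, 0, 0, 0, 0, 1], [0.08, 0.0025, 0, 0, 0, 0, 1], [0.11, 0.003, 0, 0, 0, 0, 1], [0.13, 0.0035, 0, 0, 0, 0, 1], [0.14, 0.004, 0, 0, 0, 0, 1]]}}

```text
t: 5.03
ee_pos: [0.5081, -0.0224, 0.1642]
ee_rot: [-0.001, 0.744, 0.668, -0.001]
wrist_force: [0.4, 0.2, -2.6]
gripper_width: 0.0214
grip_force: 29.9
```

```bash
python3 - <<'E'
from h import *
import cv2
go(.512,-.006,.155)
s=env.capture("scene");t=env.capture("top")
a=cv2.resize(s[190:260,285:355],None,fx=5.6,fy=5.6,interpolation=2);b=cv2.resize(t[230:300,270:340],None,fx=5.6,fy=5.6,interpolation=2)
cv2.imwrite("pics/g2.png",np.hstack([a,b]))
E
```

```text
jog [0.0223 0.0029 0.0123] [-0.0038 -0.0009  0.0033] pos [ 0.5081 -0.0224  0.1642] F [ 0.42  0.18 -2.63] w 0.0214 t 5.0333
```

View pics/g2.png

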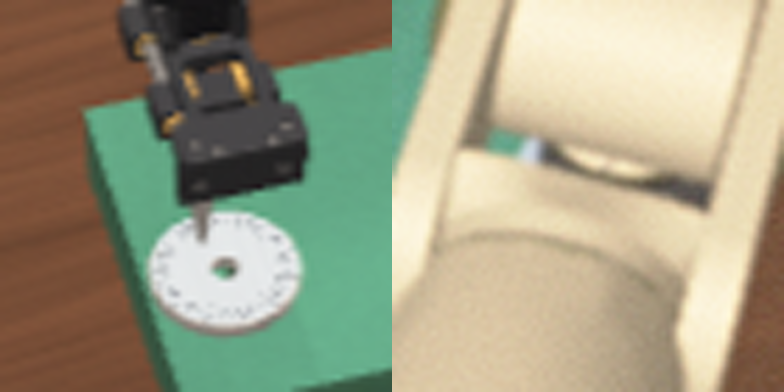

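The scene half shows the drift tip at (204,240), above and left of the base hole at (224,267). I'll check this against the projection.

```bash
python3 - <<'E'
from h import *
p=lambda X:(proj("scene",X)+.5-[285,190])*5.6-.5
o=env.get_obs()["ee_pos"]; print(o)
print("tip pred",p([o[0],o[1],o[2]-.0708]),"tip seen plane",at("scene",285+204.5/5.6-.5,190+240.5/5.6-.5,o[2]-.0708))
print("base hole",at("scene",285+224/5.6-.5,190+267/5.6-.5,.07))
go(.512,-.006,.16)
E
```

```text
[ 0.5083783  -0.02361782  0.16465003]
tip pred [203.22364476 242.6582877 ] tip seen plane [ 0.5066951  -0.02247414]
base hole [ 0.51075513 -0.01217686]
jog [0.0239 0.0023 0.0062] [-0.0027 -0.0004  0.0029] pos [ 0.5084 -0.0236  0.1647] F [-0.35  0.07 -2.73] w 0.0215 t 5.1333
```

{"name": "jog_arm", "arguments": {"series": [[0.015, 0.0015, 0, 0, 0, 0, 1], [0.0235, 0.0025, 0.003, 0, 0, 0, 1], [0.0235, 0.0025, 0.01, 0, 0, 0, 1], [0.0235, 0.0025, 0.018, 0, 0, 0, 1], [0.0235, 0.0025, 0.022, 0, 0, 0, 1]]}}

```text
t: 5.55
ee_pos: [0.5122, -0.0073, 0.1481]
ee_rot: [-0.001, 0.744, 0.668, -0.0]
wrist_force: [0.2, 0.5, -2.2]
gripper_width: 0.0209
grip_force: 29.9
```

```bash
python3 -c "
from h import *
go(.512,-.006,.137)"
```

```text
jog [ 0.0017 -0.0004  0.0148] [-0.0018 -0.0001  0.0006] pos [ 0.5122 -0.0073  0.1481] F [ 0.24  0.5  -2.18] w 0.0209 t 5.55
```

{"name": "jog_arm", "arguments": {"series": [[0.001, 0, 0.003, 0, 0, 0, 1], [0.001, 0, 0.006, 0, 0, 0, 1], [0.001, 0, 0.008, 0, 0, 0, 1], [0.001, 0, 0.01, 0, 0, 0, 1], [0.001, 0, 0.012, 0, 0, 0, 1]]}}

```text
t: 5.97
ee_pos: [0.5127, -0.0064, 0.1403]
ee_rot: [0.0, 0.744, 0.668, 0.0]
wrist_force: [0.3, 0.6, -1.2]
gripper_width: 0.0208
grip_force: 29.9
```

{"name": "jog_arm", "arguments": {"series": [[0, 0, 0.001, 0, 0, 0, 1], [0, 0, 0.002, 0, 0, 0, 1], [0, 0, 0.003, 0, 0, 0, 1], [0, 0, 0.003, 0, 0, 0, 1]]}}

```text
t: 6.3
ee_pos: [0.5126, -0.0063, 0.138]
ee_rot: [-0.0, 0.744, 0.668, -0.0]
wrist_force: [-0.3, -0.1, -1.2]
gripper_width: 0.0211
grip_force: 29.9
```

{"name": "jog_arm", "arguments": {"series": [[0, 0, 0.002, 0, 0, 0, 1], [0, 0, 0.004, 0, 0, 0, 1], [0, 0, 0.006, 0, 0, 0, 1], [0, 0, 0.008, 0, 0, 0, 1], [0, 0, 0.008, 0, 0, 0, 1]]}}

```text
t: 6.72
ee_pos: [0.5125, -0.0063, 0.1317]
ee_rot: [-0.0, 0.744, 0.668, -0.0]
wrist_force: [0.6, 0.7, -2.1]
gripper_width: 0.0214
grip_force: 29.9
```

Tip at about 61 mm, inside the base hole and still free. I'll go on gently.

{"name": "jog_arm", "arguments": {"series": [[0, 0, 0.001, 0, 0, 0, 1], [0, 0, 0.002, 0, 0, 0, 1], [0, 0, 0.003, 0, 0, 0, 1], [0, 0, 0.004, 0, 0, 0, 1], [0, 0, 0.004, 0, 0, 0, 1]]}}

```text
t: 7.13
ee_pos: [0.5126, -0.0064, 0.1289]
ee_rot: [-0.0, 0.744, 0.668, -0.0]
wrist_force: [-0.0, -1.1, -2.0]
gripper_width: 0.021
grip_force: 29.9
```

{"name": "jog_arm", "arguments": {"series": [[0.001, 0, 0, 0, 0, 0, 1], [0.002, 0, 0, 0, 0, 0, 1], [0.003, 0, 0.001, 0, 0, 0, 1], [0.004, 0, 0.001, 0, 0, 0, 1], [0.005, 0, 0.001, 0, 0, 0, 1]]}}

```text
t: 7.55
ee_pos: [0.5132, -0.0028, 0.1285]
ee_rot: [0.0, 0.744, 0.668, -0.0]
wrist_force: [-0.3, -3.0, -1.6]
gripper_width: 0.021
grip_force: 30.0
```

{"name": "jog_arm", "arguments": {"series": [[0.001, 0, 0.001, 0, 0, 0, 1], [0.002, 0, 0.003, 0, 0, 0, 1], [0.002, 0, 0.006, 0, 0, 0, 1], [0.002, 0, 0.008, 0, 0, 0, 1], [0.002, 0, 0.01, 0, 0, 0, 1]]}}

```text
t: 7.97
ee_pos: [0.5137, -0.0013, 0.1212]
ee_rot: [0.001, 0.744, 0.668, 0.0]
wrist_force: [-0.3, -3.7, 4.9]
gripper_width: 0.0212
grip_force: 30.0
```

{"name": "jog_arm", "arguments": {"series": [[0.001, 0, 0.001, 0, 0, 0, 1], [0.001, -0.001, 0.003, 0, 0, 0, 1], [0.001, -0.001, 0.005, 0, 0, 0, 1], [0.001, -0.001, 0.006, 0, 0, 0, 1], [0.001, -0.001, 0.006, 0, 0, 0, 1]]}}

```text
t: 8.38
ee_pos: [0.5132, -0.0005, 0.1166]
ee_rot: [0.001, 0.744, 0.668, 0.001]
wrist_force: [0.8, -4.0, 3.2]
gripper_width: 0.0212
grip_force: 30.0
```

{"name": "jog_arm", "arguments": {"series": [[0, 0, 0.002, 0, 0, 0, 1], [0, 0, 0.004, 0, 0, 0, 1], [0, 0, 0.006, 0, 0, 0, 1], [0, 0, 0.008, 0, 0, 0, 1], [0, 0, 0.008, 0, 0, 0, 1]]}}

```text
t: 8.8
ee_pos: [0.5131, -0.0005, 0.1104]
ee_rot: [0.001, 0.744, 0.668, 0.0]
wrist_force: [2.2, -4.7, 2.0]
gripper_width: 0.0212
grip_force: 30.0
```

{"name": "jog_arm", "arguments": {"series": [[0, 0, 0.002, 0, 0, 0, 1], [0, 0, 0.004, 0, 0, 0, 1], [0, 0, 0.006, 0, 0, 0, 1], [0, 0, 0.008, 0, 0, 0, 1], [0, 0, 0.008, 0, 0, 0, 1]]}}

```text
t: 9.22
ee_pos: [0.5132, -0.0005, 0.1045]
ee_rot: [0.001, 0.744, 0.668, 0.001]
wrist_force: [4.1, -4.2, 2.4]
gripper_width: 0.0213
grip_force: 30.0
```

{"name": "jog_arm", "arguments": {"series": [[0, 0, 0.001, 0, 0, 0, 1], [0, 0, 0.002, 0, 0, 0, 1], [0, 0, 0.003, 0, 0, 0, 1], [0, 0, 0.004, 0, 0, 0, 1], [0, 0, 0.005, 0, 0, 0, 1]]}}

```text
t: 9.63
ee_pos: [0.5133, -0.0005, 0.1009]
ee_rot: [0.001, 0.744, 0.668, 0.001]
wrist_force: [3.6, -4.4, 4.8]
gripper_width: 0.0208
grip_force: 30.0
```

{"name": "jog_arm", "arguments": {"series": [[0, 0, 0.001, 0, 0, 0, 1], [0, 0, 0.002, 0, 0, 0, 1], [0, 0, 0.003, 0, 0, 0, 1], [0, 0, 0.004, 0, 0, 0, 1], [0, 0, 0.004, 0, 0, 0, 1]]}}

```text
t: 10.05
ee_pos: [0.5134, -0.0004, 0.0979]
ee_rot: [0.001, 0.744, 0.668, 0.001]
wrist_force: [3.9, -3.8, 2.9]
gripper_width: 0.0212
grip_force: 30.0
```

```bash
python3 -c "
from h import *
go(.512,-.001,.0808);print(env.get_obs()['torque'])"
```

```text
jog [-0.001  -0.0018  0.0228] [0.0031 0.     0.0007] pos [ 5.134e-01 -4.000e-04  9.790e-02] F [ 3.87 -3.79  2.91] w 0.0212 t 10.05
[-0.89243559 -0.72701837 -0.02469047]
```

{"name": "jog_arm", "arguments": {"series": [[0, 0, 0.001, 0, 0, 0, 1], [0, 0, 0.002, 0, 0, 0, 1], [0, 0, 0.003, 0, 0, 0, 1], [0, 0, 0.003, 0, 0, 0, 1]]}}

```text
t: 10.38
ee_pos: [0.5134, -0.0004, 0.0956]
ee_rot: [0.001, 0.744, 0.668, 0.001]
wrist_force: [4.2, -3.8, 3.7]
gripper_width: 0.0208
grip_force: 30.0
```

{"name": "jog_arm", "arguments": {"series": [[0, 0, 0.001, 0, 0, 0, 1], [0, 0, 0.002, 0, 0, 0, 1], [0, 0, 0.003, 0, 0, 0, 1], [0, 0, 0.003, 0, 0, 0, 1]]}}

```text
t: 10.72
ee_pos: [0.5135, -0.0004, 0.0934]
ee_rot: [0.001, 0.744, 0.668, 0.001]
wrist_force: [4.8, -3.2, 2.8]
gripper_width: 0.0216
grip_force: 30.0
```

{"name": "jog_arm", "arguments": {"series": [[0, 0, 0.001, 0, 0, 0, 1], [0, 0, 0.002, 0, 0, 0, 1], [0, 0, 0.003, 0, 0, 0, 1], [0, 0, 0.004, 0, 0, 0, 1], [0, 0, 0.005, 0, 0, 0, 1]]}}

```text
t: 11.13
ee_pos: [0.5135, -0.0004, 0.0898]
ee_rot: [0.001, 0.744, 0.668, 0.001]
wrist_force: [3.8, -3.8, 4.6]
gripper_width: 0.0211
grip_force: 30.0
```

{"name": "jog_arm", "arguments": {"series": [[0, 0, 0.002, 0, 0, 0, 1], [0, 0, 0.003, 0, 0, 0, 1], [0, 0, 0.004, 0, 0, 0, 1], [0, 0, 0.005, 0, 0, 0, 1], [0, 0, 0.006, 0, 0, 0, 1]]}}

```text
t: 11.55
ee_pos: [0.5136, -0.0005, 0.0853]
ee_rot: [0.001, 0.744, 0.668, 0.001]
wrist_force: [3.9, -5.0, 5.0]
gripper_width: 0.0213
grip_force: 30.0
```

{"name": "jog_arm", "arguments": {"series": [[0, 0, 0.001, 0, 0, 0, 1], [0, 0, 0.002, 0, 0, 0, 1], [0, 0, 0.003, 0, 0, 0, 1], [0, 0, 0.004, 0, 0, 0, 1], [0, 0, 0.004, 0, 0, 0, 1]]}}

```text
t: 11.97
ee_pos: [0.5136, -0.0005, 0.0822]
ee_rot: [0.001, 0.744, 0.668, 0.001]
wrist_force: [5.4, -3.9, 2.9]
gripper_width: 0.0212
grip_force: 30.0
```

{"name": "jog_arm", "arguments": {"series": [[0, 0, 0.0007, 0, 0, 0, 1], [0, 0, 0.0014, 0, 0, 0, 1], [0, 0, 0.002, 0, 0, 0, 1], [0, 0, 0.002, 0, 0, 0, 1]]}}

```text
t: 12.3
ee_pos: [0.5137, -0.0006, 0.081]
ee_rot: [0.001, 0.744, 0.668, 0.001]
wrist_force: [3.5, -5.3, 6.3]
gripper_width: 0.0209
grip_force: 30.0
```

{"name": "jog_arm", "arguments": {"series": [[0, 0, 0.0005, 0, 0, 0, 1], [0, 0, 0.001, 0, 0, 0, 1], [0, 0, 0.001, 0, 0, 0, 1]]}}

```text
t: 12.55
ee_pos: [0.5137, -0.0007, 0.0809]
ee_rot: [0.001, 0.744, 0.668, 0.001]
wrist_force: [0.6, -4.7, 12.6]
gripper_width: 0.0211
grip_force: 30.0
```

{"name": "jog_arm", "arguments": {"series": [[0, 0, 0, 0, 0, 0, 1], [0, 0, 0, 0, 0, 0, 1], [-0.0005, 0, -0.002, 0, 0, 0, 1], [-0.0005, 0, -0.01, 0, 0, 0, 1], [-0.0005, 0, -0.02, 0, 0, 0, 1]]}}

```text
t: 12.97
ee_pos: [0.5129, -0.0004, 0.0938]
ee_rot: [-0.0, 0.745, 0.668, 0.001]
wrist_force: [6.8, -1.8, -5.6]
gripper_width: 0.021
grip_force: 30.1
```

{"name": "jog_arm", "arguments": {"series": [[0, 0, -0.02, 0, 0, 0, 1], [0, 0, -0.04, 0, 0, 0, 1], [0, 0, -0.06, 0, 0, 0, 1], [0, 0, -0.08, 0, 0, 0, 1], [0, 0, -0.095, 0, 0, 0, 1]]}}

```text
t: 13.38
ee_pos: [0.5118, 0.0002, 0.1659]
ee_rot: [-0.001, 0.744, 0.668, -0.0]
wrist_force: [0.8, 0.8, -1.8]
gripper_width: 0.0216
grip_force: 30.0
```

```bash
python3 - <<'E'
from h import *
go(.4722,-.292,.165)
E
```

```text
jog [-0.393  -0.0104  0.0007] [-0.0029 -0.0019  0.0011] pos [5.118e-01 2.000e-04 1.659e-01] F [ 0.77  0.83 -1.79] w 0.0216 t 13.3833
```

{"name": "jog_arm", "arguments": {"series": [[-0.04, -0.001, 0, 0, 0, 0, 1], [-0.085, -0.0025, 0, 0, 0, 0, 1], [-0.13, -0.0035, 0, 0, 0, 0, 1], [-0.175, -0.0045, 0, 0, 0, 0, 1], [-0.22, -0.006, 0, 0, 0, 0, 1]]}}

```text
t: 13.8
ee_pos: [0.4892, -0.1646, 0.1648]
ee_rot: [-0.002, 0.744, 0.668, 0.0]
wrist_force: [0.1, 0.0, -1.3]
gripper_width: 0.0212
grip_force: 30.0
```

{"name": "jog_arm", "arguments": {"series": [[-0.045, -0.001, 0, 0, 0, 0, 1], [-0.09, -0.0025, 0, 0, 0, 0, 1], [-0.13, -0.0035, 0, 0, 0, 0, 1], [-0.16, -0.004, 0, 0, 0, 0, 1], [-0.17, -0.0045, 0, 0, 0, 0, 1]]}}

```text
t: 14.22
ee_pos: [0.4721, -0.2924, 0.1645]
ee_rot: [-0.001, 0.745, 0.667, 0.0]
wrist_force: [0.3, 0.5, -2.0]
gripper_width: 0.0209
grip_force: 30.0
```

```bash
python3 - <<'E'
from h import *
go(.4722,-.292,.15)
E
```

```text
jog [0.0005 0.0001 0.0194] [-0.0023 -0.0028 -0.0025] pos [ 0.4721 -0.2924  0.1645] F [ 0.3   0.5  -1.97] w 0.0209 t 14.2167
```

{"name": "jog_arm", "arguments": {"series": [[0.0005, 0, 0, 0, 0, -0.002, 1], [0.0005, 0, 0.015, 0, 0, -0.002, 1], [0.0005, 0, 0.035, 0, 0, -0.002, 1], [0.0005, 0, 0.055, 0, 0, -0.002, 1], [0.0005, 0, 0.075, 0, 0, -0.002, 1]]}}

```text
t: 14.63
ee_pos: [0.4733, -0.2879, 0.1085]
ee_rot: [-0.001, 0.743, 0.669, 0.0]
wrist_force: [0.5, 0.4, -2.2]
gripper_width: 0.0212
grip_force: 30.0
```

```bash
python3 - <<'E'
from h import *
go(.4722,-.292,.0765)
E
```

```text
jog [-0.0057 -0.0008  0.0427] [-0.0013 -0.0024  0.0049] pos [ 0.4733 -0.2879  0.1085] F [ 0.46  0.38 -2.24] w 0.0212 t 14.6333
```

{"name": "jog_arm", "arguments": {"series": [[-0.003, -0.0004, 0, 0, 0, 0, 1], [-0.0057, -0.0008, 0, 0, 0, 0, 1], [-0.0057, -0.0008, 0, 0, 0, 0, 1], [-0.0057, -0.0008, 0, 0, 0, 0, 1]]}}

```text
t: 14.97
ee_pos: [0.4724, -0.2938, 0.1103]
ee_rot: [0.0, 0.744, 0.668, 0.0]
wrist_force: [0.2, 2.1, -2.7]
gripper_width: 0.0213
grip_force: 30.0
```

```bash
python3 - <<'E'
from h import *
go(.4722,-.292,.0765)
E
```

```text
jog [ 0.0024 -0.0005  0.045 ] [ 0.0006 -0.0006  0.0032] pos [ 0.4724 -0.2938  0.1103] F [ 0.15  2.05 -2.66] w 0.0213 t 14.9667
```

{"name": "jog_arm", "arguments": {"series": [[0.0024, 0, 0.002, 0, 0, 0, 1], [0.0024, 0, 0.01, 0, 0, 0, 1], [0.0024, 0, 0.02, 0, 0, 0, 1], [0.0024, 0, 0.03, 0, 0, 0, 1], [0.0024, 0, 0.036, 0, 0, 0, 1]]}}

```text
t: 15.38
ee_pos: [0.4722, -0.2922, 0.0814]
ee_rot: [-0.001, 0.744, 0.668, 0.0]
wrist_force: [1.5, 2.9, -0.0]
gripper_width: 0.0213
grip_force: 30.0
```

```bash
python3 - <<'E'
from h import *
go(.4722,-.292,.0757)
E
```

```text
jog [ 0.0002 -0.      0.0075] [-0.0007 -0.0013  0.0029] pos [ 0.4722 -0.2922  0.0814] F [ 1.53  2.94 -0.03] w 0.0213 t 15.3833
```

Almost down. I'll finish lowering, then open.

{"name": "jog_arm", "arguments": {"series": [[0, 0, 0.002, 0, 0, 0, 1], [0, 0, 0.004, 0, 0, 0, 1], [0, 0, 0.006, 0, 0, 0, 1], [0, 0, 0.006, 0, 0, 0, 1]]}}

```text
t: 15.72
ee_pos: [0.4723, -0.2925, 0.0778]
ee_rot: [-0.0, 0.744, 0.668, 0.0]
wrist_force: [2.1, 3.7, -3.2]
gripper_width: 0.0211
grip_force: 30.0
```

{"name": "jog_arm", "arguments": {"series": [[0.0006, 0, 0.001, 0, 0, 0, 1], [0.0006, 0, 0.002, 0, 0, 0, 1], [0.0006, 0, 0.0027, 0, 0, 0, 1], [0.0006, 0, 0.0027, 0, 0, 0, 1]]}}

```text
t: 16.05
ee_pos: [0.4723, -0.2922, 0.0761]
ee_rot: [0.0, 0.744, 0.668, -0.0]
wrist_force: [0.7, 3.0, -0.9]
gripper_width: 0.0211
grip_force: 30.0
```

Open (0.3 mm drop at most), then check where the command sits for going to the bolt.

{"name": "jog_arm", "arguments": {"series": [[0, 0, 0, 0, 0, 0, 0.5], [0, 0, 0, 0, 0, 0, 0.2], [0, 0, 0, 0, 0, 0, 0], [0, 0, 0, 0, 0, 0, 0], [0, 0, 0, 0, 0, 0, 0]]}}

```text
t: 16.47
ee_pos: [0.4723, -0.2924, 0.0761]
ee_rot: [0.0, 0.744, 0.668, -0.0]
wrist_force: [-1.2, 0.6, -0.1]
gripper_width: 0.0524
grip_force: 0.0
```

{"name": "jog_arm", "arguments": {"series": [[0, 0, -0.02, 0, 0, 0, 0], [0, 0, -0.06, 0, 0, 0, 0], [0, 0, -0.09, 0, 0, 0, 0], [0, 0, -0.09, 0, 0, 0, 0], [0, 0, -0.09, 0, 0, 0, 0]]}}

```text
t: 16.88
ee_pos: [0.4726, -0.2925, 0.1444]
ee_rot: [0.001, 0.744, 0.668, 0.0]
wrist_force: [-0.3, -0.3, -0.5]
gripper_width: 0.0855
grip_force: 0.0
```

```bash
python3 - <<'E'
from h import *
go(.606,-.307,.14,-10)
E
```

```text
jog [-0.0003  0.1789  0.0061] [0.0022 0.0019 0.0864] pos [ 0.4726 -0.2925  0.1444] F [-0.25 -0.33 -0.54] w 0.0855 t 16.8833
```

{"name": "jog_arm", "arguments": {"series": [[0, 0.045, 0, 0, 0, 0, 0], [0, 0.09, 0, 0, 0, 0, 0], [0, 0.135, 0, 0, 0, 0, 0], [0, 0.179, 0, 0, 0, 0, 0], [0, 0.179, 0, 0, 0, 0, 0]]}}

```text
t: 17.3
ee_pos: [0.6091, -0.306, 0.1403]
ee_rot: [-0.001, 0.743, 0.669, 0.0]
wrist_force: [-1.3, 1.1, -0.5]
gripper_width: 0.0881
grip_force: 0.0
```

{"name": "jog_arm", "arguments": {"series": [[0, 0, 0, 0, 0, 0, 0], [0, 0, 0.03, 0, 0, 0, 0], [0, 0, 0.06, 0, 0, 0, 0], [0, 0, 0.08, 0, 0, 0, 0], [0, 0, 0.08, 0, 0, 0, 0]]}}

```text
t: 17.72
ee_pos: [0.6032, -0.3054, 0.0794]
ee_rot: [-0.004, 0.744, 0.668, -0.001]
wrist_force: [0.2, 0.6, -0.1]
gripper_width: 0.0881
grip_force: 0.0
```

```bash
python3 - <<'E'
from h import *
import cv2
go(.606,-.307,.058)
s=env.capture("scene");t=env.capture("top")
a=cv2.resize(s[215:315,205:305],None,fx=4,fy=4,interpolation=2);b=cv2.resize(s[215:265,300:350],None,fx=8,fy=8,interpolation=2)
cv2.imwrite("pics/g3.png",np.hstack([a,b]))
E
```

```text
jog [-0.0018  0.0042  0.0285] [-0.0085 -0.0047  0.0021] pos [ 0.6032 -0.3054  0.0794] F [ 0.17  0.59 -0.09] w 0.0881 t 17.7167
```

View pics/g3.png

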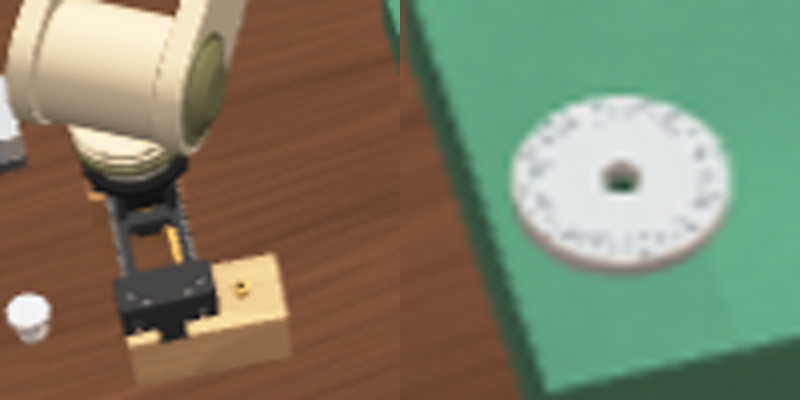

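The left half shows the gripper straddling the thick bolt's end of the pale block, with the thin bolt (240,288) clear. In the right half the base hole (622,178) now looks open.

{"name": "jog_arm", "arguments": {"series": [[-0.0018, 0.004, 0, 0, 0, 0, 0], [-0.0018, 0.004, 0.008, 0, 0, 0, 0], [-0.0018, 0.004, 0.016, 0, 0, 0, 0], [-0.0018, 0.004, 0.02, 0, 0, 0, 0], [-0.0018, 0.004, 0.02, 0, 0, 0, 0.3]]}}

```text
t: 18.23
ee_pos: [0.6082, -0.3078, 0.0675]
ee_rot: [-0.001, 0.744, 0.668, -0.0]
wrist_force: [-1.0, -0.2, -0.7]
gripper_width: 0.083
grip_force: 0.0
```

```bash
python3 - <<'E'
from h import *
go(.606,-.307,.058)
E
```

```text
jog [ 0.0008 -0.0031  0.0127] [-0.0018 -0.001   0.003 ] pos [ 0.6082 -0.3078  0.0675] F [-1.04 -0.19 -0.7 ] w 0.083 t 18.2333
```

{"name": "jog_arm", "arguments": {"series": [[0.0008, -0.003, 0.005, 0, 0, 0, 0.3], [0.0008, -0.003, 0.01, 0, 0, 0, 0.4], [0.0008, -0.003, 0.012, 0, 0, 0, 0.5], [0.0008, -0.003, 0.012, 0, 0, 0, 0.5], [0.0008, -0.003, 0.012, 0, 0, 0, 0.5]]}}

```text
t: 18.65
ee_pos: [0.6065, -0.3073, 0.0595]
ee_rot: [0.0, 0.744, 0.668, 0.0]
wrist_force: [-0.5, 0.1, 0.1]
gripper_width: 0.0503
grip_force: 0.0
```

```bash
python3 - <<'E'
from h import *
go(.606,-.307,.058)
E
```

```text
jog [ 0.0003 -0.0007  0.0021] [0.    0.    0.003] pos [ 0.6065 -0.3073  0.0595] F [-0.54  0.13  0.14] w 0.0503 t 18.65
```

{"name": "jog_arm", "arguments": {"series": [[0.0003, -0.0007, 0.002, 0, 0, 0, 0.8], [0.0003, -0.0007, 0.002, 0, 0, 0, 1], [0.0003, -0.0007, 0.002, 0, 0, 0, 1], [0.0003, -0.0007, 0.002, 0, 0, 0, 1], [0.0003, -0.0007, 0.002, 0, 0, 0, 1]]}}

```text
t: 19.07
ee_pos: [0.6072, -0.3073, 0.0589]
ee_rot: [0.002, 0.744, 0.668, 0.001]
wrist_force: [6.1, -0.2, -0.9]
gripper_width: 0.0197
grip_force: 30.0
```

{"name": "jog_arm", "arguments": {"series": [[0, 0, 0, 0, 0, 0, 1], [0, 0, 0, 0, 0, 0, 1]]}}

```text
t: 19.23
ee_pos: [0.6072, -0.3073, 0.0588]
ee_rot: [0.002, 0.744, 0.668, 0.001]
wrist_force: [5.7, -1.5, 0.3]
gripper_width: 0.0199
grip_force: 30.0
```

{"name": "jog_arm", "arguments": {"series": [[0, 0, -0.01, 0, 0, 0, 1], [0, 0, -0.04, 0, 0, 0, 1], [0, 0, -0.08, 0, 0, 0, 1], [0, 0, -0.1, 0, 0, 0, 1], [0, 0, -0.1, 0, 0, 0, 1]]}}

```text
t: 19.65
ee_pos: [0.6072, -0.3078, 0.137]
ee_rot: [0.003, 0.744, 0.668, 0.001]
wrist_force: [0.2, -0.3, -0.2]
gripper_width: 0.0198
grip_force: 30.0
```

```bash
python3 - <<'E'
from h import *
go(.513,-.0005,.135)
E
```

```text
jog [ 0.3941 -0.1685  0.0004] [0.0071 0.0043 0.0032] pos [ 0.6072 -0.3078  0.137 ] F [ 0.16 -0.28 -0.16] w 0.0198 t 19.65
```

{"name": "jog_arm", "arguments": {"series": [[0.04, -0.017, 0, 0, 0, 0, 1], [0.085, -0.036, 0, 0, 0, 0, 1], [0.13, -0.0555, 0, 0, 0, 0, 1], [0.175, -0.075, 0, 0, 0, 0, 1], [0.22, -0.094, 0, 0, 0, 0, 1]]}}

```text
t: 20.07
ee_pos: [0.552, -0.1336, 0.1316]
ee_rot: [-0.001, 0.744, 0.668, -0.0]
wrist_force: [0.1, 1.3, -0.7]
gripper_width: 0.0197
grip_force: 29.9
```

{"name": "jog_arm", "arguments": {"series": [[0.045, -0.019, 0, 0, 0, 0, 1], [0.09, -0.0385, 0, 0, 0, 0, 1], [0.13, -0.0555, 0, 0, 0, 0, 1], [0.145, -0.062, 0, 0, 0, 0, 1], [0.145, -0.062, 0, 0, 0, 0, 1]]}}

```text
t: 20.48
ee_pos: [0.5177, -0.0201, 0.1322]
ee_rot: [-0.001, 0.743, 0.669, -0.0]
wrist_force: [-0.1, -0.5, -0.6]
gripper_width: 0.0198
grip_force: 29.9
```

```bash
python3 - <<'E'
from h import *
import cv2
go(.513,-.0005,.125)
s=env.capture("scene")
a=cv2.resize(s[185:255,285:355],None,fx=5.6,fy=5.6,interpolation=2);b=cv2.resize(s[230:300,200:270],None,fx=5.6,fy=5.6,interpolation=2)
cv2.imwrite("pics/g4.png",np.hstack([a,b]))
p=env.get_obs()["ee_pos"]; print("foot pred",(proj("scene",[p[0],p[1],p[2]-.0388])+.5-[285,185])*5.6-.5)
E
```

```text
jog [ 0.0254 -0.0089  0.0097] [-0.0024 -0.0006  0.0068] pos [ 0.5177 -0.0201  0.1322] F [-0.07 -0.45 -0.63] w 0.0198 t 20.4833
foot pred [212.70168827 282.62560165]
```

View pics/g4.png

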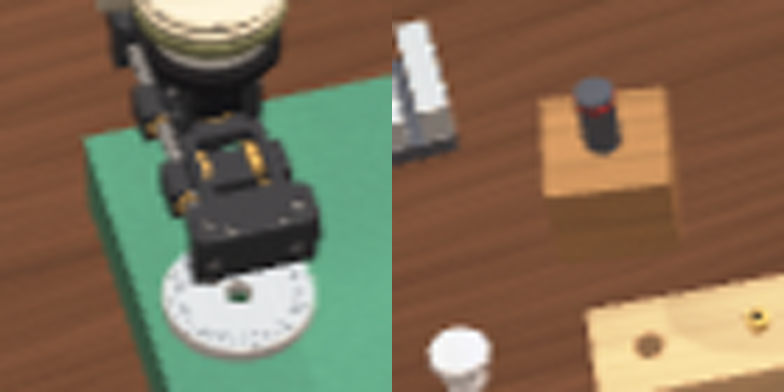

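The left half shows the bolt held near the base hole (238,292). The right half shows the drift upright and seated in its block (600,115), and the thick bolt's socket (650,345) empty.

{"name": "jog_arm", "arguments": {"series": [[0.015, -0.005, 0, 0, 0, 0, 1], [0.0255, -0.009, 0, 0, 0, 0.007, 1], [0.0255, -0.009, 0, 0, 0, 0.007, 1], [0.0255, -0.009, 0.006, 0, 0, 0.007, 1], [0.0255, -0.009, 0.012, 0, 0, 0.007, 1]]}}

```text
t: 20.95
ee_pos: [0.5143, -0.003, 0.1237]
ee_rot: [0.0, 0.746, 0.666, 0.0]
wrist_force: [0.0, -0.0, -0.1]
gripper_width: 0.0194
grip_force: 29.9
```

```bash
python3 - <<'E'
from h import *
go(.513,-.0005,.112)
print("base hole scene",at("scene",285+238.5/5.6-.5,185+292.5/5.6-.5,.07))
E
```

```text
jog [ 0.0032 -0.0022  0.0156] [ 0.0005  0.0002 -0.0045] pos [ 0.5143 -0.003   0.1237] F [ 0.04 -0.04 -0.09] w 0.0194 t 20.95
base hole scene [ 0.51215099 -0.00370039]
```

{"name": "jog_arm", "arguments": {"series": [[0.0025, -0.002, 0, 0, 0, -0.004, 1], [0.0025, -0.002, 0.003, 0, 0, -0.004, 1], [0.0025, -0.002, 0.007, 0, 0, -0.004, 1], [0.0025, -0.002, 0.011, 0, 0, -0.004, 1], [0.0025, -0.002, 0.013, 0, 0, -0.004, 1]]}}

```text
t: 21.37
ee_pos: [0.5127, -0.0006, 0.1138]
ee_rot: [-0.0, 0.745, 0.667, -0.0]
wrist_force: [0.4, -0.3, -1.3]
gripper_width: 0.0196
grip_force: 29.9
```

```bash
python3 - <<'E'
from h import *
go(.513,-.001,.107)
E
```

```text
jog [-0.0004  0.0004  0.0091] [-0.0007 -0.     -0.0001] pos [ 0.5127 -0.0006  0.1138] F [ 0.38 -0.27 -1.31] w 0.0196 t 21.3667
```

Foot at about 75 mm. I'll lower 1.5 mm per row through the mouth at 70 mm.

{"name": "jog_arm", "arguments": {"series": [[-0.0004, 0.0004, 0.002, 0, 0, 0, 1], [-0.0004, 0.0004, 0.004, 0, 0, 0, 1], [-0.0004, 0.0004, 0.006, 0, 0, 0, 1], [-0.0004, 0.0004, 0.008, 0, 0, 0, 1], [-0.0004, 0.0004, 0.009, 0, 0, 0, 1]]}}

```text
t: 21.78
ee_pos: [0.5131, -0.0009, 0.1073]
ee_rot: [-0.0, 0.745, 0.668, -0.0]
wrist_force: [-0.2, -0.4, -0.6]
gripper_width: 0.0202
grip_force: 29.9
```

{"name": "jog_arm", "arguments": {"series": [[0, 0, 0.001, 0, 0, 0, 1], [0, 0, 0.002, 0, 0, 0, 1], [0, 0, 0.003, 0, 0, 0, 1], [0, 0, 0.004, 0, 0, 0, 1], [0, 0, 0.004, 0, 0, 0, 1]]}}

```text
t: 22.2
ee_pos: [0.5131, -0.0009, 0.1044]
ee_rot: [-0.0, 0.745, 0.668, -0.0]
wrist_force: [-0.0, 0.1, -1.4]
gripper_width: 0.0199
grip_force: 29.9
```

{"name": "jog_arm", "arguments": {"series": [[0, 0, 0.002, 0, 0, 0, 1], [0, 0, 0.004, 0, 0, 0, 1], [0, 0, 0.006, 0, 0, 0, 1], [0, 0, 0.008, 0, 0, 0, 1], [0, 0, 0.009, 0, 0, 0, 1]]}}

```text
t: 22.62
ee_pos: [0.513, -0.0009, 0.0975]
ee_rot: [-0.0, 0.745, 0.668, -0.0]
wrist_force: [0.1, -0.7, -0.6]
gripper_width: 0.0199
grip_force: 29.9
```

{"name": "jog_arm", "arguments": {"series": [[0, 0, 0.002, 0, 0, 0, 1], [0, 0, 0.004, 0, 0, 0, 1], [0, 0, 0.006, 0, 0, 0, 1], [0, 0, 0.008, 0, 0, 0, 1], [0, 0, 0.009, 0, 0, 0, 1]]}}

```text
t: 23.03
ee_pos: [0.513, -0.0009, 0.0908]
ee_rot: [-0.0, 0.745, 0.668, -0.0]
wrist_force: [0.4, -0.4, -1.2]
gripper_width: 0.0201
grip_force: 29.9
```

{"name": "jog_arm", "arguments": {"series": [[0, 0, 0.003, 0, 0, 0, 1], [0, 0, 0.006, 0, 0, 0, 1], [0, 0, 0.009, 0, 0, 0, 1], [0, 0, 0.012, 0, 0, 0, 1], [0, 0, 0.014, 0, 0, 0, 1]]}}

```text
t: 23.45
ee_pos: [0.513, -0.0009, 0.0802]
ee_rot: [-0.0, 0.745, 0.668, -0.0]
wrist_force: [-0.2, -0.6, -0.8]
gripper_width: 0.0197
grip_force: 29.9
```

{"name": "jog_arm", "arguments": {"series": [[0, 0, 0.002, 0, 0, 0, 1], [0, 0, 0.004, 0, 0, 0, 1], [0, 0, 0.005, 0, 0, 0, 1], [0, 0, 0.005, 0, 0, 0, 1]]}}

```text
t: 23.78
ee_pos: [0.5131, -0.0009, 0.0767]
ee_rot: [-0.0, 0.745, 0.668, -0.0]
wrist_force: [0.1, 0.0, -0.7]
gripper_width: 0.0194
grip_force: 29.9
```

{"name": "jog_arm", "arguments": {"series": [[0, 0, 0.0015, 0, 0, 0, 1], [0, 0, 0.0015, 0, 0, 0, 1], [0, 0, 0.0015, 0, 0, 0, 0.5], [0, 0, 0.0015, 0, 0, 0, 0.4], [0, 0, 0.0015, 0, 0, 0, 0.4]]}}

```text
t: 24.2
ee_pos: [0.5132, -0.0009, 0.0758]
ee_rot: [0.0, 0.745, 0.668, 0.0]
wrist_force: [-0.3, -0.6, -0.1]
gripper_width: 0.0373
grip_force: 0.0
```

{"name": "jog_arm", "arguments": {"series": [[0, 0, 0, 0, 0, 0, 0.4], [0, 0, -0.01, 0, 0, 0, 0.4], [0, 0, -0.05, 0, 0, 0, 0.4], [0, 0, -0.1, 0, 0, 0, 0.4], [0, 0, -0.15, 0, 0, 0, 0.4]]}}

```text
t: 24.62
ee_pos: [0.5126, -0.0008, 0.1899]
ee_rot: [-0.0, 0.745, 0.668, -0.0]
wrist_force: [1.3, 0.7, -0.6]
gripper_width: 0.0529
grip_force: 0.0
```

{"name": "jog_arm", "arguments": {"series": [[-0.05, -0.05, -0.04, 0, 0, 0, 0.4], [-0.1, -0.1, -0.04, 0, 0, 0, 0.4], [-0.15, -0.15, -0.04, 0, 0, 0, 0.4], [-0.2, -0.2, -0.04, 0, 0, 0, 0.4], [-0.2, -0.2, -0.04, 0, 0, 0, 0.4]]}}

```text
t: 25.03
ee_pos: [0.3536, -0.1281, 0.2187]
ee_rot: [0.001, 0.744, 0.668, 0.0]
wrist_force: [0.0, -1.1, 0.2]
gripper_width: 0.0532
grip_force: 0.0
```

```bash
python3 - <<'E'
from h import *
import cv2
s=env.capture("scene"); t=env.capture("top")
f=lambda i,r,c:cv2.resize(i[r:r+60,c:c+60],None,fx=6.5,fy=6.5,interpolation=2)
cv2.imwrite("pics/g5.png",np.hstack([f(s,205,295),f(t,235,280)]))
E
```

```text
(no output)
```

View pics/g5.png

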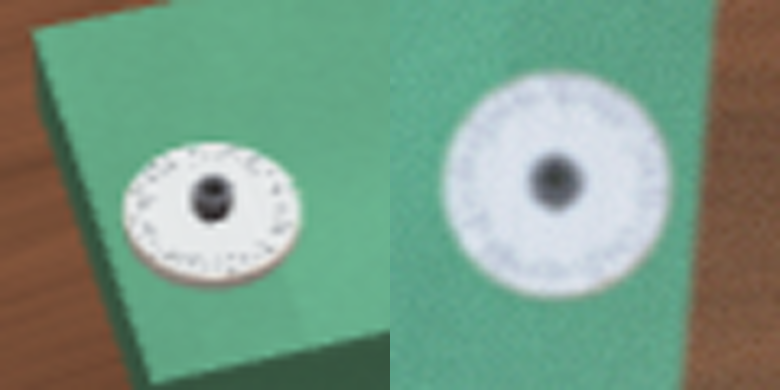

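The bolt head (212,197 scene, 555,183 top) sits flat and centred on the base, and the arm is clear. Handing in.

```bash
python3 -c "
from bench import env
print(env.close_job())"
```

```text
the job is handed in; nothing more can be done
None
```

I handed the job in at about 25 s. The drift seated on the base and went back upright in its block. The bolt now stands through both holes with its head flat on the base. Wrist force stayed under about 13 N in every reading while inserting, and the judge returned no verdict.

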